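Snap the mixer battery into its charging cradle

TASK

Put the hand mixer's round battery stick on charge: with its metal end toward the cradle's red contact block but not yet touching it, press the stick down until it snaps fully home in both spring clips. Then slide it endways through the clips until you feel its metal end push the sprung brass pin all the way in and bear gently on the red block (10 to 14 N, no hard shove), and let go, leaving it touching the pin. Do not ram the cradle, and leave everything else on the table where it stands.

Things in the scene. Friction and masses are not known exactly. Their poses are not given: they have to be found in the camera images.
- battery: Battery stick, a loose smooth white cylinder 28 mm in diameter, 180 mm long, 0.12 to 0.26 kg, lying on the table at the start. Origin at its middle, on its axis; x axis along the cylinder toward the metal end (+90 mm; bare aluminium from +75 mm, thin blue band beside it). The other end (-90 to -77 mm) is a black six-sided collar, 28 mm across flats, that cannot pass through a clip.
- battery_end (a point): Centre of the flat face of the battery's metal end, 90 mm along +x from the battery's origin; axes as the battery's.
- cradle: Charging cradle, fixed to the table: grey foot plate 270x76 mm, 8 mm thick, with two steel spring clips (mouths up) and a black end post. Origin on the table midway between the clips; x axis along the clips toward the end post, z up. Between the clips (82 mm) and beside them the space over the foot plate is free for fingers.
- clip_far (a point): Middle of the clip farther from the end post, on the seated axis 46 mm above the table, at x = -48 mm of the cradle; axes as the cradle's. The clip is 14 mm long (x), 44 wide, 65 high: two sprung jaws hinged 16 mm above the table, with flared, rounded lips that leave a 19 mm mouth 57 mm above the table, and a rigid saddle between them, top at 32 mm.
- clip_near (a point): The same point of the other, equal clip, at x = +48 mm of the cradle. The jaws spring apart as the cylinder is pressed down between them. Both clips together take 10 to 20 N to snap in (it varies); after the snap the resistance falls off, even pulls, until the cylinder meets the rigid saddles, where it climbs steeply; 12 N there is plenty, over 25 N is ramming.
- cradle_seat (a point): On the seated axis, 46 mm above the table, midway between the clips; axes as the cradle's. A seated battery's axis lies at this height; one only resting on the lips lies about 20 mm higher. Fully home, the battery's middle is 0 to 20 mm behind this point (x from -20 to 0 mm), as the contact block is set. Sliding it through the clips takes 2 to 6 N of friction.
- end_post: Black end post of the cradle with the red contact block it carries; axes as the cradle's, origin on the seated axis 90 mm along +x from cradle_seat. The block (34 wide, top 58 mm above the table) is clamped in a slot: its flat face stands anywhere from 0 to 20 mm in front of (-x of) this origin, not reported, to be felt or seen. From the face a brass pin 14 mm across sticks out 3 mm; 4 N push it flush; the block does not give.
- salt_shaker: glass salt shaker with a grey cap, 44 across, 90 tall (mm); bystander, origin at the centre of its underside.
- deli_cup_5: clear round deli cup with a blue lid, 86x78x59 (mm); bystander, origin at the centre of its underside.
- deli_cup_9: clear round deli cup with a clear lid, 86x78x59 (mm); bystander, origin at the centre of its underside.
- label_roll: white roll of labels lying flat, 62 across, 28 tall (mm); bystander, origin at the centre of its underside.
Not all that is in view belongs to the job. Several things look just like the battery: the one meant starts farthest to the robot's left.

How it is judged:
By the outcome, as a careful person would: the job done as asked, in the order asked, and still so for the second after the job is handed in, with the robot touching nothing.
It also fails if it takes over 67 s, if anything falls off the work surface, if the arm or the gripper's body presses on something with over 40 N, if the wrist force passes 120 N, or if a joint passes its speed limit or range.

ROBOT

A 6-joint arm with a two-finger parallel gripper is mounted at the origin on a cart in front of the work surface, level with it; the furniture and walls round the work are solid. World frame = base frame: x ahead of the robot, y to its left, z up, the work surface at z = 0. Lengths are in m, angles in degrees, forces in N, time in s.
With the tool pointing down it reaches from about 0.275 to 0.725 m from the base axis. Payload 5.6 kg.
Tool frame: the origin (TCP) lies midway between the tips of the shut fingers; the grasp point (between the pads) lies 19 mm behind it (manip.grip_depth is the x of the grasp point in the tool frame, in m); x points along the fingers, y is the direction in which the jaws open and shut, and the axes are right-handed (so a half turn about x gives the same grasp; the last joint's range is limited). The gripper opens to 85 mm and grips with 20 to 120 N. Pads are 22 mm wide; open, the fingers measure 114 mm over their backs; the gripper's body (76 mm by 85 mm) begins 54 mm behind the grasp point. The pads swing forward as they close: fully open they stand 13 mm farther back than shut.
Start: joints at [-59.84, 14.616, 6.199, 0, -81.583, -16.306], TCP at [0.132, -0.534, 0.231] pointing down, gripper open.
Joint ranges: [-168.99, 168.99], [-69.2, 112.95], [-62.41, 85.93], [-164.36, 98.24], [-168.68, -3.75], [-174.98, 174.98]. Speed limits (degrees/s): [147.25, 147.25, 180, 180, 180, 180].

INTERFACE

Orientations are given as [roll, pitch, yaw] about the fixed x, y, z axes, in that order (R = Rz(yaw) Ry(pitch) Rx(roll)).
In Python, from rig import telemetry, eyes, manip, nets gives the robot as it stands.
- The arm moves only by the shell command python3 -m creep 'ROWS' [OPENING] [FORCE]. ROWS is JSON, a list that holds one entry, the list of rows, each a list of 4 numbers: the shift along the tool's x, y, z in cm, then the turn about the tool's x in degrees. A call has 1 to 20 rows; each row shifts and turns the pose as measured when the row begins, along the tool's axes as they then stand; what a row does not reach is not made up. A row lasts 1/8 s, in which the tool goes at most 62.5 mm and 10.7 degrees, less where a joint would pass 70% of its speed; a pose out of reach is approached as far as the arm can. A call is refused whole if a number of a shift passes 6.25 or a number of a turn 10.7, either way. A call with a gripper value outside its range is refused whole. OPENING is the opening, from -1 (shut) to 1 (fully open), set as the call begins (- or left out, the last holds). The fingers move at their own pace and stop on an object; FORCE is the grip in N (left out, the last holds). Time passes only in rows, so rows that do not move let the fingers close. It gives the time, the measured TCP pose, the force and the opening at its end, in the units of the state.
- telemetry.read_state(): the state, without advancing time (a new reading comes with each control period).
- eyes.snapshot(name): name is "side" or "top" or "wrist"; returns the picture (384x512x3 uint8, blue, green, red); there is no depth.
- eyes.calibration(name): a dict with "fx", "fy", "cx", "cy" (pixels), "D" ([k1, k2, p1, p2, k3] as OpenCV has them; the pictures are not rectified), "position" and "orientation" of the camera in the world. Camera axes: x right, y up, looking along -z (the intrinsics and any distortion apply to the point x, -y, -z); pixel columns grow to the right and rows downward; lengths in m; the calibration is good to about 2 mm. A picture is of the moment at which its call begins: read the wrist's pose just before it. calibration takes no time and is no camera call; for the wrist camera it gives the pose at the moment of the call.
- manip.sign_off(): hands the job in, once; it reports no verdict.
Trained networks look in the newest picture that a camera, given by its name, has taken for a name from the list of things; names that differ only in an ending like _2 or _b are one class to them, and where a whole thing is asked for, a point or a joint stands for the part that bears it (a point fixed in the world has none). Each returns a list of dicts, best first, with "score" (0 to 1); they miss things now and then, are a little off and sometimes report something else, mostly with a low value. They report only what shows in the picture. A call takes as long as a camera call. They do not tell look-alikes from the thing itself.
- nets.look_for(label, camera): "rect" ([left, top, width, height] in pixels, round what is visible of it).
- nets.silhouettes(label, camera): "region" (384x512 bool, what is visible of it) and "rect" ([left, top, width, height] in pixels, round what is visible of it).
The state is a dict: "t": time; "qpos": joint angles; "qd": joint speeds; "joint_torque": joint torques, N m; "tcp_pos": TCP position; "tool_rot": TCP orientation; "force": force on the tool from outside, world axes, zero at the start; "moment": the same for the moment, N m; "gripper_width": opening from 0.0 (shut) to 1.0 (fully open).
Only numpy, scipy, OpenCV 4.12 (cv2) and the standard library are available. Lean on these libraries where they do the work, as an engineer would, in place of code of your own. Each camera call takes 0.05 s, during which the arm holds its last target.

## Working session

There is one attempt and no reset: what is moved stays moved. The work goes in short steps, Python scripts to look and compute and a shell command to move; the robot and the scene stay as the last step left them, time stands still between calls to the robot, and variables do not carry over. Pictures are saved under pics/ and viewed, and the job is handed in when it is done.

```bash
ls; mkdir -p pics; cat > h.py <<'E'
import numpy as np, cv2
from scipy.spatial.transform import Rotation as R
from rig import telemetry, eyes, manip, nets
def ray(c,u,v):
    K=np.array([[c['fx'],0,c['cx']],[0,c['fy'],c['cy']],[0,0,1]],float)
    p=cv2.undistortPoints(np.array([[[u,v]]],float),K,np.array(c['D'],float))[0,0]
    return np.array(c['position']), R.from_euler('xyz',c['orientation'],degrees=True).as_matrix()@np.array([p[0],-p[1],-1])
def at_z(c,u,v,z):
    o,d=ray(c,u,v); return o+d*(z-o[2])/d[2]
def proj(c,P):
    M=R.from_euler('xyz',c['orientation'],degrees=True).as_matrix()
    q=(np.atleast_2d(P)-np.array(c['position']))@M; q=q*[1,-1,-1]
    K=np.array([[c['fx'],0,c['cx']],[0,c['fy'],c['cy']],[0,0,1]],float)
    return cv2.projectPoints(q,np.zeros(3),np.zeros(3),K,np.array(c['D'],float))[0][:,0]
E
python3 - <<'E'
from h import *
print(telemetry.read_state())
for n in ('top','side'):
    im=eyes.snapshot(n); cv2.imwrite(f'pics/{n}0.png',im)
    print(n,eyes.calibration(n))
    for l in ('battery','cradle','end_post'):
        print(l,[(round(r['score'],2),r['rect']) for r in nets.look_for(l,n)])
print(manip.grip_depth)
E
```

```text
pics
{'t': 0.0, 'qpos': array([-5.98399050e+01,  1.46538525e+01,  6.13124133e+00, -2.58766910e-02,
       -8.15821700e+01, -1.63066734e+01]), 'qd': array([-0.03834908,  0.03285566, -0.03007052, -0.00633561, -0.05793624,
       -0.13640179]), 'joint_torque': array([-7.33467550e-04, -3.86631489e+01,  2.37942481e+01,  5.36538050e+00,
       -6.08616014e-03,  9.32134242e-06]), 'tcp_pos': array([ 0.1316309 , -0.53351916,  0.23039582]), 'tool_rot': array([ 92.58197613,  89.89213819, 106.43158623]), 'force': array([-0.11748374,  1.01107272, -0.94194301]), 'moment': array([-0.01191437,  0.04115111,  0.01831177]), 'gripper_width': 1.000331019424858}
top {'fx': 410.369160205491, 'fy': 410.369160205491, 'cx': 254.8483152705519, 'cy': 195.92772962369196, 'D': array([-0.06973281,  0.        ,  0.        ,  0.        ,  0.        ]), 'position': array([ 0.39084422, -0.141093  ,  1.78532748]), 'orientation': array([  6.25781434,  -0.3513953 , -90.55838345])}
battery [(0.84, [362.6, 215.9, 8.5, 40.8]), (0.82, [232.1, 211.2, 42.2, 16.0])]
cradle [(0.81, [151.0, 193.1, 61.0, 40.7])]
end_post [(0.66, [152.1, 214.7, 13.5, 13.4])]
side {'fx': 493.73785679423617, 'fy': 493.73785679423617, 'cx': 251.03678728009353, 'cy': 190.08702809674259, 'D': array([0.01271186, 0.        , 0.        , 0.        , 0.        ]), 'position': array([0.30163207, 1.13639714, 1.26191351]), 'orientation': array([  47.03671616,    1.00672545, -169.74903439])}
battery [(0.51, [289.0, 117.9, 39.0, 13.2])]
cradle [(0.85, [233.9, 237.2, 30.9, 65.7]), (0.67, [160.7, 278.9, 31.3, 30.3])]
end_post [(0.49, [242.4, 275.1, 16.8, 23.2])]
-0.0187
```

```bash
python3 - <<'E'
import cv2
a=cv2.imread('pics/top0.png');cv2.imwrite('pics/top0b.png',cv2.resize(a[130:330,110:410],(800,533),interpolation=cv2.INTER_CUBIC))
a=cv2.imread('pics/side0.png');cv2.imwrite('pics/side0b.png',cv2.resize(a,(800,600)))
E
```

```text
(no output)
```

View pics/top0b.png

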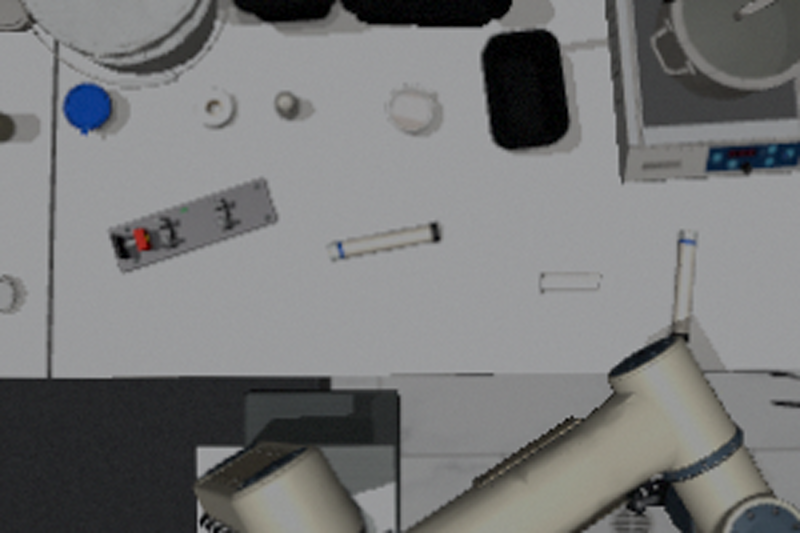

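View pics/side0b.png

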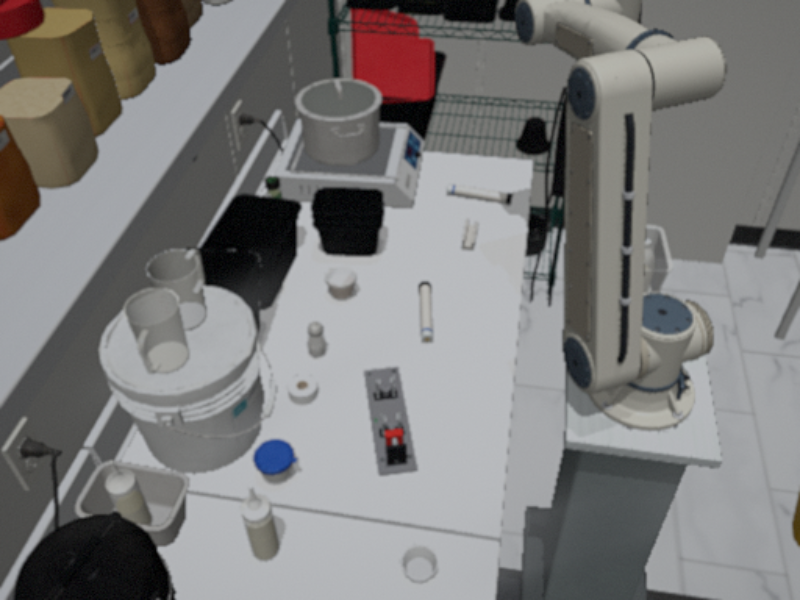

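The top view shows the leftmost stick in the middle of the table, metal end at about (235,224) px and collar at about (274,217). The cradle lies to its left, with the red block and end post at its left end.

```bash
python3 - <<'E'
from h import *
c=eyes.calibration('top')
f=lambda u,v,z:at_z(c,u/2.6667+110-0.31,v/2.6667+130-0.31,z).round(4)
print('bat',f(331,251.5,.014),f(440,231,.014))
print('plate corners',[f(*p,.008) for p in [(108,231),(265,178),(278,219),(122,272)]])
print('clips',f(170,232,.06),f(227,214,.06),'block',f(142,239,.058))
print('others',[f(*p,.0) for p in [(88,106),(215,108),(287,104),(412,108)]])
s=telemetry.read_state(); M=R.from_euler('xyz',s['tool_rot'],degrees=True).as_matrix();print(M.round(3))
w=eyes.calibration('wrist');print(w); print('cam in tool',M.T@(w['position']-s['tcp_pos']))
E
```

```text
bat [ 0.4641 -0.062   0.014 ] [ 0.4956 -0.2387  0.014 ]
plate corners [array([0.5006, 0.3019, 0.008 ]), array([0.5852, 0.0456, 0.008 ]), array([0.5179, 0.0243, 0.008 ]), array([0.4338, 0.278 , 0.008 ])]
clips [0.495  0.1903 0.06  ] [0.5228 0.1002 0.06  ] block [0.4844 0.2351 0.058 ]
others [array([0.7089, 0.3412, 0.    ]), array([0.7033, 0.1296, 0.    ]), array([0.7088, 0.0104, 0.    ]), array([ 0.7003, -0.1962,  0.    ])]
[[-0.    -0.239  0.971]
 [ 0.     0.971  0.239]
 [-1.     0.     0.   ]]
{'fx': 290.36931432449427, 'fy': 290.36931432449427, 'cx': 255.3542413036499, 'cy': 192.3691502731338, 'D': array([0.01618492, 0.        , 0.        , 0.        , 0.        ]), 'position': array([ 0.05868703, -0.55212306,  0.37390175]), 'orientation': array([-1.71635034e+01, -3.68903661e-02,  1.03792715e+02])}
cam in tool [-1.42732707e-01 -1.35202599e-04 -7.52609598e-02]
```

```bash
python3 -m creep '[[[0,2.6,3.6,0],[0,2.6,3.6,0],[0,2.6,3.6,0],[0,2.6,3.6,0],[0,2.6,3.6,0],[0,2.6,3.6,0],[0,2.6,3.6,0],[0,2.6,3.6,0],[0,2.6,3.6,0],[0,0,0,-9.6],[0,0,0,-9.6],[0,0,0,-9.6],[0,0,0,-9.6],[0,0,0,-9.6],[0,0,0,-9.6],[0,0,0,-9.6],[0,0,0,-9.6],[0,0,0,-9.6],[0,0,0,0]]]' 1 100; python3 - <<'E'
from h import *
s=telemetry.read_state();print(s['t'],s['tcp_pos'],s['tool_rot'],s['qpos'],s['force'])
cv2.imwrite('pics/w1.png',eyes.snapshot('wrist'))
c=eyes.calibration('wrist');np.save('c1.npy',c,allow_pickle=True)
M=R.from_euler('xyz',s['tool_rot'],degrees=True).as_matrix();print(M.round(3));print(c)
for l in ('battery','cradle','end_post'):
        print(l,[(round(r['score'],2),r['rect']) for r in nets.look_for(l,'wrist')])
E
```

```text
t: 2.78
tcp_pos: [0.3985, -0.2186, 0.2317]
tool_rot: [-96.4, 89.8, 6.6]
force: [-0.3, -0.5, -0.7]
gripper_width: 1.0
2.775 [ 0.39853249 -0.21864832  0.2317022 ] [-96.44325511  89.80528516   6.55368566] [-8.93850966e+00  3.58781714e+00 -7.04293088e+00 -5.29507145e-02
 -7.91816162e+01  2.19453039e+01] [-0.34186131 -0.4689971  -0.70268749]
[[ 0.003 -0.974 -0.225]
 [ 0.    -0.225  0.974]
 [-1.    -0.003 -0.   ]]
{'fx': 290.36931432449427, 'fy': 290.36931432449427, 'cx': 255.3542413036499, 'cy': 192.3691502731338, 'D': array([0.01618492, 0.        , 0.        , 0.        , 0.        ]), 'position': array([ 0.41496233, -0.29223376,  0.37445946]), 'orientation': array([ -17.1619218 ,    0.19553992, -167.16029115])}
battery [(0.71, [171.1, 135.7, 26.0, 136.7])]
cradle [(0.59, [0.0, 107.1, 53.0, 67.9])]
end_post []
```

View pics/w1.png

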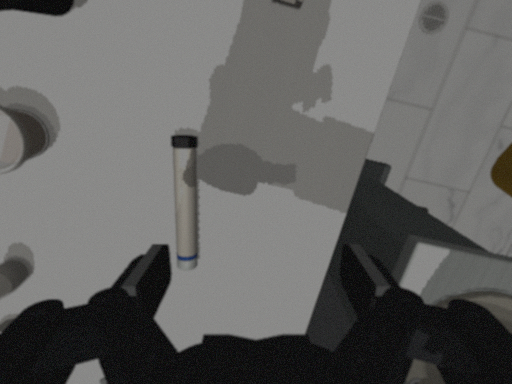

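The battery runs from its collar at about (184,137) to its metal end at about (188,268). The camera looks toward -y, so the cradle is not in view.

```bash
python3 - <<'E'
from h import *
c=np.load('c1.npy',allow_pickle=True).item()
im=cv2.imread('pics/w1.png')
cv2.imwrite('pics/w1b.png',cv2.resize(im[120:290,140:240],None,fx=3.5,fy=3.5,interpolation=cv2.INTER_CUBIC))
g=im.mean(2)
for r in range(145,266,10): print(r, g[r,166:206].astype(int).tolist())
a=at_z(c,184.8,136.5,.02);b=at_z(c,187.5,269,.01);print(a,b,np.linalg.norm(a-b),np.degrees(np.arctan2(*(b-a)[1::-1])))
E
```

```text
145 [135, 137, 138, 132, 121, 93, 58, 27, 23, 32, 35, 30, 35, 41, 39, 34, 39, 42, 38, 38, 37, 32, 23, 21, 11, 18, 16, 8, 9, 21, 40, 64, 87, 103, 105, 103, 109, 109, 106, 107]
155 [136, 136, 137, 134, 138, 131, 125, 111, 110, 116, 126, 130, 131, 135, 136, 136, 134, 136, 135, 136, 131, 137, 130, 116, 96, 78, 77, 73, 67, 65, 81, 85, 93, 92, 94, 91, 86, 91, 89, 88]
165 [140, 138, 135, 138, 139, 138, 126, 117, 108, 115, 121, 129, 133, 133, 134, 137, 137, 136, 134, 127, 111, 94, 89, 89, 84, 72, 73, 69, 61, 65, 75, 89, 89, 90, 89, 89, 92, 89, 87, 91]
175 [138, 138, 136, 137, 136, 137, 133, 125, 108, 111, 120, 127, 132, 132, 127, 128, 115, 95, 80, 75, 82, 76, 73, 73, 73, 70, 64, 61, 62, 59, 75, 83, 89, 89, 85, 87, 91, 88, 88, 86]
185 [135, 140, 136, 138, 136, 139, 136, 127, 110, 109, 121, 123, 131, 131, 131, 128, 131, 134, 132, 133, 126, 108, 88, 77, 74, 72, 66, 64, 60, 59, 72, 86, 107, 125, 139, 138, 135, 139, 141, 137]
195 [137, 135, 133, 137, 136, 135, 138, 131, 119, 112, 117, 121, 131, 132, 135, 135, 129, 132, 132, 133, 129, 124, 119, 111, 108, 101, 93, 85, 77, 69, 70, 85, 105, 124, 134,
[... 814 characters left out ...]
 135]
245 [43, 55, 90, 121, 134, 138, 137, 136, 138, 129, 115, 110, 111, 116, 120, 126, 123, 128, 127, 128, 127, 121, 119, 116, 107, 100, 96, 89, 78, 72, 66, 78, 96, 114, 129, 140, 136, 138, 136, 136]
255 [14, 10, 28, 67, 106, 129, 136, 138, 136, 134, 114, 85, 84, 101, 107, 115, 121, 120, 121, 119, 121, 120, 112, 104, 98, 93, 84, 71, 54, 41, 42, 68, 88, 110, 127, 134, 136, 137, 137, 138]
265 [16, 10, 12, 34, 69, 105, 127, 138, 138, 134, 126, 113, 105, 109, 118, 120, 122, 128, 130, 135, 135, 135, 126, 123, 114, 108, 104, 94, 86, 79, 87, 114, 131, 137, 136, 137, 138, 136, 133, 137]
[ 0.49036084 -0.23496063  0.02      ] [ 0.46018222 -0.04888278  0.01      ] 0.18877424274763627 99.21217840299241
```

View pics/w1b.png

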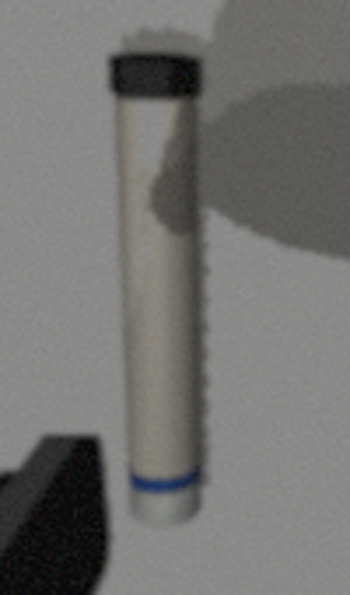

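```bash
python3 - <<'E'
from h import *
c=np.load('c1.npy',allow_pickle=True).item()
b=at_z(c,187,268.6,.028);a=at_z(c,184.8,135.5,.025);print(a,b,np.linalg.norm((a-b)[:2]))
# fit pose by silhouette edges: left/right edges rows -> axis line
L=np.array([(r,173.3+ (r-165)*.035) for r in (160,250)])
from scipy.optimize import least_squares
# sampled mid-columns from edge profile (left ~half-level, right ~half-level)
rows=np.array([155,185,205,225,245]);l=np.array([173,173.2,174,175,175.6]);r_=np.array([196.3,196.6,196.8,197,197])
def model(p):
    x,y,th=p; d=np.array([np.cos(th),np.sin(th),0]);o=[]
    q=np.array([0,0,1.])
    ts=np.linspace(-.09,.09,30);ph=np.linspace(0,2*np.pi,60)
    n=np.array([-d[1],d[0],0])
    P=np.array([[x,y,.014]+t*d+.014*(np.cos(f)*n+np.sin(f)*q) for t in ts for f in ph])
    uv=proj(c,P).reshape(30,60,2)
    return uv
def res(p):
    uv=model(p)
    e=[]
    # per ring: columns extremes
    lo=uv[:,:,0].min(1);hi=uv[:,:,0].max(1)
    il=uv[:,:,0].argmin(1);ih=uv[:,:,0].argmax(1)
    rl=uv[np.arange(30),il,1];rh=uv[np.arange(30),ih,1]
    s=np.argsort(rl);s2=np.argsort(rh)
    e+=list(np.interp(rows,rl[s],lo[s])-l); e+=list(np.interp(rows,rh[s2],hi[s2])-r_)
    e.append(uv[-1,:,1].max()-268.6); e.append((uv[0,:,1].min()-134.5)*.5)
    return e
s=least_squares(res,[.478,-.148,np.radians(100)],diff_step=1e-4)
print(s.x[:2],np.degrees(s.x[2]),np.round(s.fun,1))
E
```

```text
[ 0.489474   -0.23692961  0.025     ] [ 0.45870666 -0.06136187  0.028     ] 0.17824325927804535
[ 0.47749951 -0.14832798] 99.85085164344332 [-0.1  0.7  0.5  0.2  0.2 -0.3 -0.3 -0.3 -0.4 -0.2  0.6 -1. ]
```

```bash
python3 -m creep '[[[0,0,0,3.1],[1,-1.5,1.25,0],[3,-1.5,1.25,0],[3,-1.5,1.25,0],[3,-1.5,1.25,0],[3,-1.5,1.25,0],[3,-1.5,1.25,0],[0,0,0,0]]]'; python3 - <<'E'
from h import *
s=telemetry.read_state();print(s['tcp_pos'],s['tool_rot'],s['force'])
cv2.imwrite('pics/w2.png',eyes.snapshot('wrist'))
c=eyes.calibration('wrist');np.save('c2.npy',c,allow_pickle=True)
M=R.from_euler('xyz',s['tool_rot'],degrees=True).as_matrix();print(M.round(3))
d=np.array([.4746,-.1293,.003])-s['tcp_pos'];print('tool delta cm',M.T@d*100)
E
```

```text
t: 3.98
tcp_pos: [0.4794, -0.1282, 0.0687]
tool_rot: [-109.5, 89.6, -10.6]
force: [0.3, -0.3, 0.1]
gripper_width: 0.998
[ 0.47935143 -0.12815995  0.06865052] [-109.46149607   89.60462124  -10.63685885] [ 0.30009974 -0.25697211  0.13175146]
[[ 0.007 -0.988 -0.153]
 [-0.001 -0.153  0.988]
 [-1.    -0.007 -0.002]]
tool delta cm [ 6.56181817  0.52971303 -0.02467343]
```

View pics/w2.png

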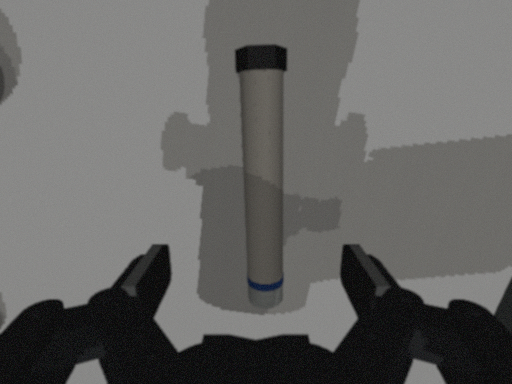

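```bash
python3 - <<'E'
from h import *
c=np.load('c2.npy',allow_pickle=True).item()
for (u,v,z) in [(261.5,47,.026),(261.5,72,.028),(265.5,289,.028),(265.5,305.5,.020),(261.5,90,.014),(265,270,.014)]: print(u,v,at_z(c,u,v,z))
a=at_z(c,261.5,47,.026);b=at_z(c,265.5,289,.028);print(np.degrees(np.arctan2(*(b-a)[1::-1])))
E
```

```text
261.5 47 [ 0.49329319 -0.2342679   0.026     ]
261.5 72 [ 0.49114873 -0.22081113  0.028     ]
265.5 289 [ 0.46455844 -0.07403932  0.028     ]
265.5 305.5 [ 0.4609989  -0.05360763  0.02      ]
261.5 90 [ 0.48949937 -0.21155005  0.014     ]
265 270 [ 0.46578122 -0.08118455  0.014     ]
100.16711917245938
```

```bash
python3 -m creep '[[[0.5,0.48,0,-1.3],[2,0,0,0],[2,0,0,0],[1.6,0,0,0],[0.3,0,0,0],[0,0,0,0]]]'; python3 - <<'E'
from h import *
s=telemetry.read_state();print(s['tcp_pos'],s['tool_rot'],s['force'])
M=R.from_euler('xyz',s['tool_rot'],degrees=True).as_matrix();print(M.round(3))
cv2.imwrite('pics/w3.png',eyes.snapshot('wrist'))
E
```

```text
t: 4.78
tcp_pos: [0.4778, -0.1326, 0.0109]
tool_rot: [-106.6, 88.7, -6.5]
force: [-0.8, -0.5, 1.0]
gripper_width: 1.0
[ 0.47784975 -0.13256633  0.0109314 ] [-106.62889672   88.73968187   -6.49797292] [-0.80847393 -0.54704811  0.95135211]
[[ 0.022 -0.984 -0.176]
 [-0.002 -0.176  0.984]
 [-1.    -0.021 -0.006]]
```

View pics/w3.png

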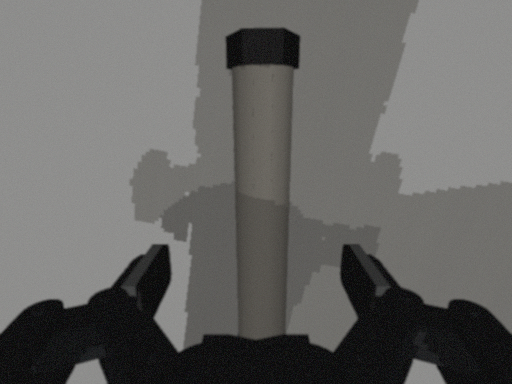

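```bash
python3 -m creep '[[[0.3,0.15,0.1,0],[0.3,0.15,0.1,0],[0.1,0,0.1,0],[0,0,0,0]]]'; python3 -m creep '[[[0,0,0,0],[0,0,0,0],[0,0,0,0],[0,0,0,0],[0,0,0,0],[0,0,0,0],[0,0,0,0],[0,0,0,0]]]' -1 100;  python3 - <<'E'
from h import *
s=telemetry.read_state();print(s['tcp_pos'],s['tool_rot'],s['force'],s['gripper_width'])
M=R.from_euler('xyz',s['tool_rot'],degrees=True).as_matrix();print(M.round(3))
cv2.imwrite('pics/w4.png',eyes.snapshot('wrist'))
E
```

```text
t: 5.32
tcp_pos: [0.4753, -0.13, 0.005]
tool_rot: [-105.8, 88.6, -5.6]
force: [-0.5, -0.3, 0.7]
gripper_width: 0.999
t: 6.32
tcp_pos: [0.4756, -0.13, 0.0055]
tool_rot: [-106.1, 88.5, -5.9]
force: [-1.2, -0.6, 2.3]
gripper_width: 0.292
[ 0.47557575 -0.12999434  0.00554536] [-106.06339588   88.53382102   -5.90291765] [-1.1525225  -0.63888233  2.31566041] 0.2920892867091943
[[ 0.025 -0.984 -0.176]
 [-0.003 -0.176  0.984]
 [-1.    -0.025 -0.007]]
```

View pics/w4.png

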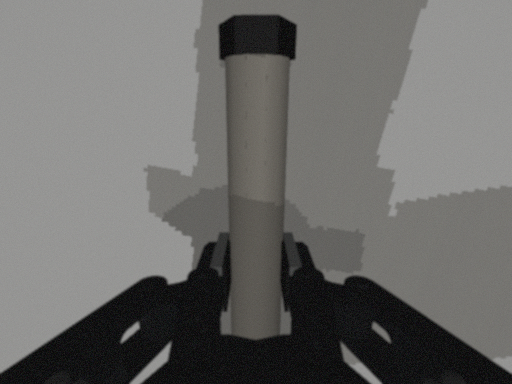

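```bash
python3 -m creep '[[[-1,0,0,0],[-2.5,0,0,0],[-4.5,0,0,0],[-4.5,0,0,0],[-4.5,0,0,0],[-4,0.5,2,0],[0,0.5,4.4,0],[0,0.5,4.4,0],[0,0.5,4.4,0],[0,0.5,4.4,0],[0,0.5,4.4,0],[0,0.5,4.4,0],[0,0.5,4.4,0],[0,0.5,4.4,0],[0,0,4.4,0],[0,0,2,-3],[0,0,0,-4],[0,0,0,0]]]';  python3 - <<'E'
from h import *
s=telemetry.read_state();print(s['tcp_pos'],s['tool_rot'],s['force'],s['gripper_width'],s['qpos'])
M=R.from_euler('xyz',s['tool_rot'],degrees=True).as_matrix();print(M.round(3))
cv2.imwrite('pics/w5.png',eyes.snapshot('wrist'))
c=eyes.calibration('wrist');np.save('c5.npy',c,allow_pickle=True)
for l in ('battery','cradle','end_post','clip_near'):
        print(l,[(round(r['score'],2),r['rect']) for r in nets.look_for(l,'wrist')])
E
```

```text
t: 8.62
tcp_pos: [0.3411, 0.3037, 0.2249]
tool_rot: [-100.2, 88.6, 7.1]
force: [-0.1, -0.0, -2.0]
gripper_width: 0.291
[0.34110283 0.30369946 0.22488687] [-100.17349849   88.59823166    7.1357095 ] [-0.10399565 -0.02737937 -2.04156815] 0.2907401263858621 [ 62.40852534   3.25831103  -8.88241417   1.18204632 -77.06328336
 -45.35595371]
[[ 0.024 -0.954 -0.297]
 [ 0.003 -0.297  0.955]
 [-1.    -0.024 -0.004]]
battery [(0.6, [221.7, 15.1, 77.6, 325.5]), (0.27, [113.3, 3.0, 82.0, 129.4])]
cradle [(0.68, [126.0, 63.6, 53.1, 55.8]), (0.61, [115.0, 3.8, 80.5, 127.1])]
end_post [(0.89, [124.3, 62.4, 52.8, 58.1])]
clip_near [(0.97, [116.6, 0.0, 76.7, 129.0])]
```

View pics/w5.png

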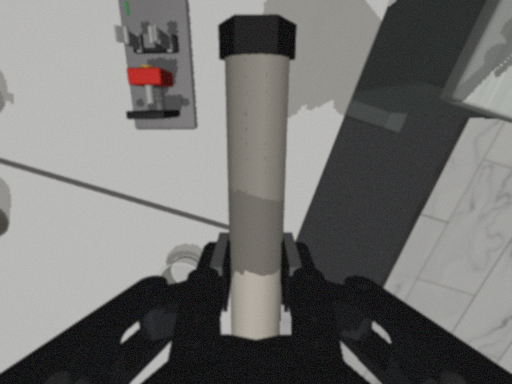

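The battery is held level. The cradle's end post (row ~115) and near clip (row ~40) are in view at the top left, so I back up to see all of it.

```bash
python3 -m creep '[[[0,0,-2,0],[0,0,-4,0],[0,0,-4,0],[0,0,-3,0],[0,0,-1.5,0],[0,0,0,0]]]';  python3 - <<'E'
from h import *
s=telemetry.read_state();print(s['tcp_pos'],s['tool_rot'],s['force'],s['gripper_width'],s['qpos'])
im=eyes.snapshot('wrist');cv2.imwrite('pics/w6.png',im)
c=eyes.calibration('wrist');np.save('c6.npy',c,allow_pickle=True)
for l in ('cradle','end_post','clip_near'):
        print(l,[(round(r['score'],2),r['rect']) for r in nets.look_for(l,'wrist')])
cv2.imwrite('pics/w6b.png',cv2.resize(im[60:290,70:230],None,fx=2.6,fy=2.6,interpolation=cv2.INTER_CUBIC))
E
```

```text
t: 9.62
tcp_pos: [0.3853, 0.1553, 0.2261]
tool_rot: [-100.3, 88.5, 6.7]
force: [0.3, -0.3, -1.5]
gripper_width: 0.289
[0.38530769 0.15530255 0.22614052] [-100.31084274   88.52278456    6.6641067 ] [ 0.33080277 -0.29098159 -1.53775122] 0.2891139583482312 [ 44.62328738  -1.83436751 -13.78195847   0.93289175 -76.88928011
 -27.8507308 ]
cradle [(0.67, [121.0, 24.6, 80.4, 234.2])]
end_post [(0.61, [142.4, 198.8, 44.8, 54.3])]
clip_near [(0.66, [121.6, 23.3, 80.4, 229.9]), (0.4, [0.0, 196.7, 29.6, 58.3])]
```

View pics/w6.png

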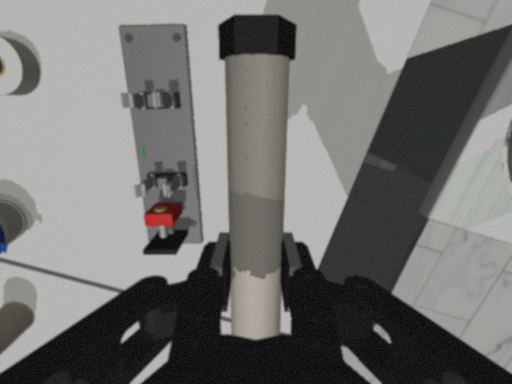

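View pics/w6b.png

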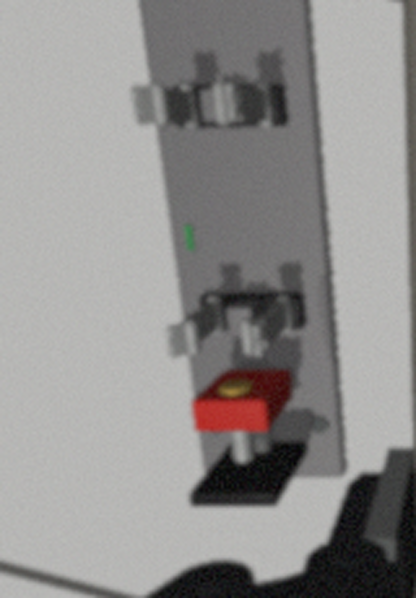

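```bash
python3 - <<'E'
from h import *
c=np.load('c6.npy',allow_pickle=True).item()
f=lambda u,v,z:at_z(c,u/2.6+70-.3,v/2.6+60-.3,z)
cs=[at_z(c,120.5,25,.008),at_z(c,186,24,.008),f(344,474,.008)]
print('corners',cs, np.linalg.norm(cs[0]-cs[1]),np.linalg.norm(cs[2]-cs[1]))
d=cs[2]-cs[1];print('yaw',np.degrees(np.arctan2(d[1],d[0])))
e=cs[0]-cs[1];print('yaw2',np.degrees(np.arctan2(e[1],e[0]))+90)
print('plate centre',(cs[0]+cs[2])/2)
print('block front edge',f(194,402,.058),f(268,402,.058), 'back',f(194,431,.058),f(266,431,.058))
print('far clip lip L',f(133,85,.065),f(137,123,.065),'R',f(287,88,.065),f(287,124,.065))
print('near lip L',f(168,322,.065),f(173,355,.065),'R',f(302,293,.065),f(303,328,.065))
E
```

```text
corners [array([0.57997481, 0.05007924, 0.008     ]), array([0.51039134, 0.02787066, 0.008     ]), array([0.42977639, 0.28142579, 0.008     ])] 0.07304163079787937 0.26606197644798724
yaw 107.63746689575767
yaw2 107.70124464156996
plate centre [0.5048756  0.16575252 0.008     ]
block front edge [0.49849278 0.23990534 0.058     ] [0.46694612 0.2299773  0.058     ] back [0.4959028  0.25372523 0.058     ] [0.46484155 0.24392687 0.058     ]
far clip lip L [0.54264717 0.11444187 0.065     ] [0.53896035 0.12790222 0.065     ] R [0.4857044  0.09804468 0.065     ] [0.48284704 0.11097609 0.065     ]
near lip L [0.51351553 0.20401262 0.065     ] [0.50892228 0.21784987 0.065     ] R [0.46225285 0.17492717 0.065     ] [0.45846782 0.18953664 0.065     ]
```

```bash
python3 - <<'E'
from h import *
im=cv2.imread('pics/w6.png')
cv2.imwrite('pics/w6c.png',cv2.resize(im[80:260,110:210],None,fx=6,fy=6,interpolation=cv2.INTER_CUBIC)[:600])
cv2.imwrite('pics/w6d.png',cv2.resize(im[165:260,110:210],None,fx=6,fy=6,interpolation=cv2.INTER_CUBIC))
c=np.load('c6.npy',allow_pickle=True).item()
f=lambda u,v,z:at_z(c,u/2.6+70-.3,v/2.6+60-.3,z)
F=f(187,104,.065);N=f(218,336,.065);B=f(231,402,.058)
print(c['position'],F,N,B,'yaw FN',np.degrees(np.arctan2(*(N-F)[1::-1])),np.linalg.norm(N-F),(F+N)/2, 'yaw FB',np.degrees(np.arctan2(*(B-F)[1::-1])))
print(np.linalg.norm(f(133,104,.065)-f(240,104,.065)))
E
```

```text
[0.40368966 0.08322379 0.36919506] [0.5215152  0.11516002 0.065     ] [0.49213703 0.20375002 0.065     ] [0.4827106  0.23493962 0.058     ] yaw FN 108.34652292897957 0.09333415740607785 [0.50682611 0.15945502 0.065     ] yaw FB 107.9505942492066
0.041551091454217745
```

View pics/w6c.png

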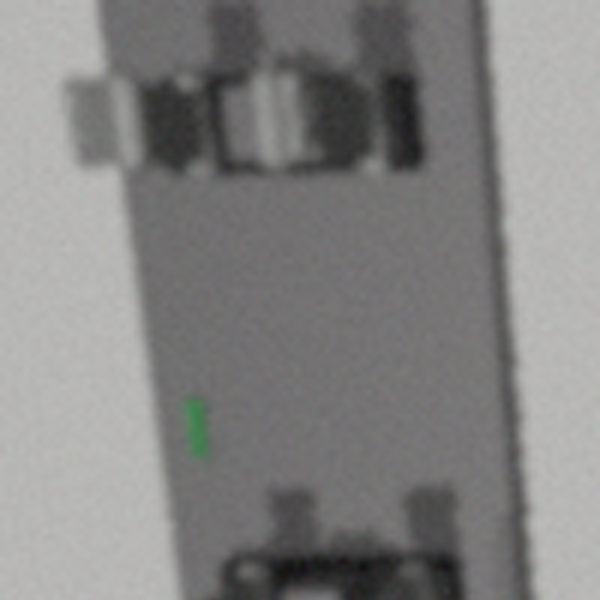

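View pics/w6d.png

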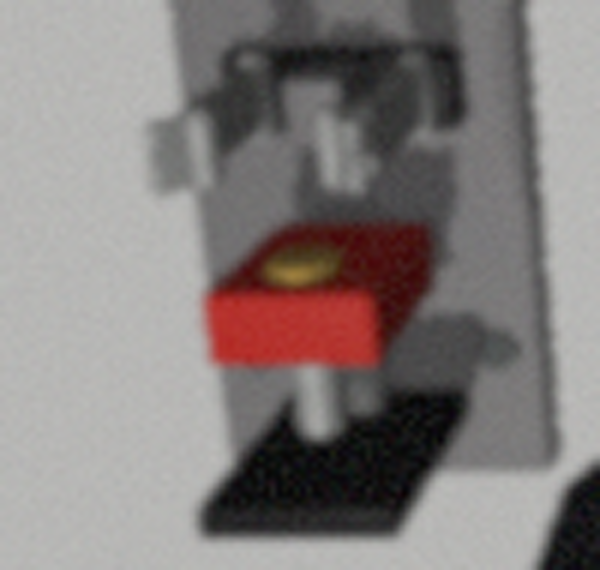

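The lips are the light pieces at the top of each clip, about (141,100) and (154,190). The block's front edge is at about (158,215). The clip spacing and lip width measured from these agree with the stated sizes, and the block face comes out about 78 mm ahead of the seat.

```bash
cat > tgt.py <<'E'
from h import *
yaw=np.radians(107.7); u=np.array([np.cos(yaw),np.sin(yaw),0]); n=np.array([-u[1],u[0],0]); seat=np.array([.5069,.1609,0])
def rep(midx,axz,B=.018):
    s=telemetry.read_state();M=R.from_euler('xyz',s['tool_rot'],degrees=True).as_matrix()
    p=s['tcp_pos']; d=p-seat
    print('t',round(s['t'],2),'tcp',p.round(4),'F',s['force'].round(2),'mom',s['moment'].round(2),'g',round(s['gripper_width'],3))
    print('Fu %.2f Fn %.2f Fz %.2f'%(s['force']@u,s['force']@n,s['force'][2]))
    print('mid x %.1f lat %.1f axz %.1f mm; yaw %.2f pitch(z.z) %.2f'%((d@u-B)*1e3,d@n*1e3,(p[2]+.0085)*1e3,np.degrees(np.arctan2(M[1,2],M[0,2])),np.degrees(M[2,2])))
    T=seat+(midx+B)*u; T[2]=axz-.0085
    print('tool delta cm',(M.T@(T-p)*100).round(2),'turn',round(-(107.7-np.degrees(np.arctan2(M[1,2],M[0,2]))),2))
    print(M[:,0].round(4))
E
python3 -m creep '[[[1,-1.9,-0.8,0],[2,-1.9,-0.8,0],[2,-1.9,-0.8,0],[2,-1.9,-0.8,0],[2,-1.9,-0.8,0],[2,-1.8,-0.8,-0.4],[0,0,0,0],[0,0,0,0]]]'; python3 - <<'E'
from tgt import *
rep(-.033,.080)
E
```

```text
t: 10.82
tcp_pos: [0.5135, 0.1508, 0.1158]
tool_rot: [-98.4, 88.5, 9.7]
force: [0.4, -0.4, -1.7]
gripper_width: 0.288
t 10.82 tcp [0.5135 0.1508 0.1158] F [ 0.43 -0.44 -1.68] mom [ 0.01  0.13 -0.03] g 0.288
Fu -0.55 Fn -0.27 Fz -1.68
mid x -29.7 lat -3.2 axz 124.3 mm; yaw 108.07 pitch(z.z) -0.22
tool delta cm [ 4.43  0.43 -0.32] turn 0.37
[ 0.0257  0.0044 -0.9997]
```

```bash
python3 -m creep '[[[0.8,0.1,-0.1,0.2],[1.2,0.15,-0.1,0.2],[1.2,0.1,-0.1,0],[0.8,0.05,0,0],[0,0,0,0],[0,0,0,0]]]'; python3 - <<'E'
from tgt import *
rep(-.033,.070)
for nme in ('wrist','top','side'):
    im=eyes.snapshot(nme);cv2.imwrite(f'pics/a_{nme}.png',im);c=eyes.calibration(nme);np.save(f'ca_{nme}.npy',c,allow_pickle=True)
a=cv2.imread('pics/a_side.png')[200:330,200:300];b=cv2.imread('pics/a_top.png')[170:250,130:230]
cv2.imwrite('pics/a_s.png',cv2.resize(a,None,fx=4.5,fy=4.5,interpolation=cv2.INTER_CUBIC))
cv2.imwrite('pics/a_t.png',cv2.resize(b,None,fx=6,fy=6,interpolation=cv2.INTER_CUBIC))
E
```

```text
t: 11.58
tcp_pos: [0.5107, 0.1474, 0.0745]
tool_rot: [-96.2, 88.4, 11.5]
force: [-0.7, -0.3, -0.6]
gripper_width: 0.292
t 11.57 tcp [0.5107 0.1474 0.0745] F [-0.67 -0.28 -0.63] mom [0.07 0.09 0.05] g 0.292
Fu -0.06 Fn 0.73 Fz -0.63
mid x -32.0 lat 0.5 axz 83.0 mm; yaw 107.72 pitch(z.z) -0.17
tool delta cm [ 1.3  -0.02 -0.09] turn 0.02
[ 0.0275  0.0056 -0.9996]
```

View pics/a_wrist.png

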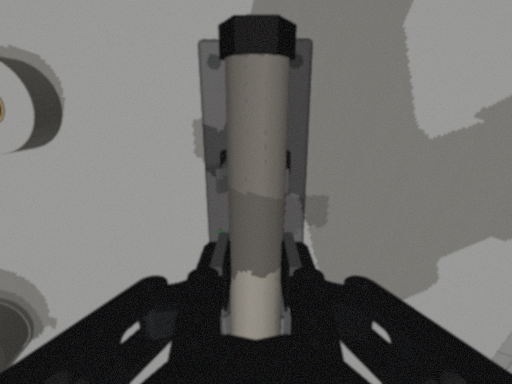

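View pics/a_s.png

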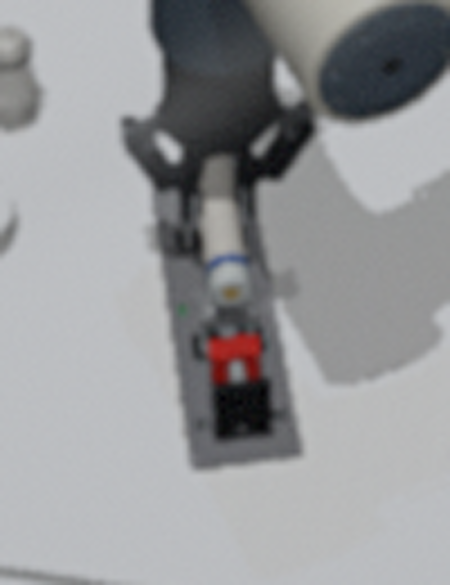

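View pics/a_t.png

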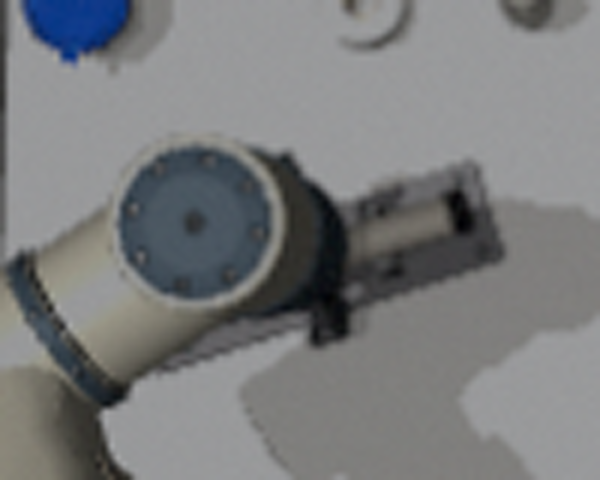

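```bash
python3 - <<'E'
from tgt import *
c=np.load('ca_wrist.npy',allow_pickle=True).item()
for r,k in ((57,-77),(55,-77)):
    for z in (.097,.095,.099):
        P=at_z(c,257,r,z); d=P-seat; print(r,z,'mid x est',d@u*1e3-k,'lat',d@n*1e3)
# predicted clip/plates
for x,y,z in [(-55,22,65),(-55,-22,65),(-41,22,65),(-105,38,8)]:
    print(x,y,z,proj(c,seat+x*u/1e3+y*n/1e3+np.array([0,0,z/1e3])))
im=cv2.imread('pics/a_wrist.png');cv2.imwrite('pics/a_w.png',cv2.resize(im[20:260,180:330],None,fx=2.5,fy=2.5,interpolation=cv2.INTER_CUBIC))
c=np.load('ca_side.npy',allow_pickle=True).item()
print('side pred end',proj(c,seat+(-.032+.09)*u+np.array([0,0,.083])),'block top front', proj(c,seat+.078*u+np.array([0,0,.058])))
E
```

```text
57 0.097 mid x est -28.769230259867484 lat 1.7380376886959314
57 0.095 mid x est -29.047030142048314 lat 1.6927582310370497
57 0.099 mid x est -28.49143037768664 lat 1.7833171463548099
55 0.097 mid x est -29.456148287908363 lat 1.737276855485366
55 0.095 mid x est -29.7453573336888 lat 1.6919847609902887
55 0.099 mid x est -29.16693924212791 lat 1.7825689499804362
-55 22 65 [[296.16700108 170.10758919]]
-55 -22 65 [[214.14529153 169.65839919]]
-41 22 65 [[295.12935276 195.09624144]]
-105 38 8 [[314.25888605  78.23099867]]
side pred end [[250.98511734 263.94647708]] block top front [[251.98803825 274.3398085 ]]
```

View pics/a_w.png

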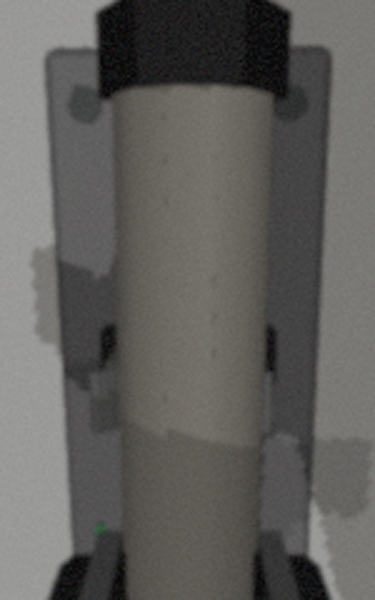

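```bash
python3 -m creep '[[[0.3,0.05,-0.15,0],[0.4,0,-0.15,0],[0.4,0,-0.05,0],[0.1,0,0,0],[0,0,0,0]]]'; python3 - <<'E'
from tgt import *
rep(-.032,.066,.015)
E
python3 -m creep '[[[0.2,0,0,0],[0.15,0,0,0],[0.1,0,0,0]]]';python3 - <<'E'
from tgt import *
rep(-.032,.046,.015)
E
```

```text
t: 12.35
tcp_pos: [0.5122, 0.1439, 0.0623]
tool_rot: [-95.3, 88.3, 12.4]
force: [0.3, -0.5, -1.7]
gripper_width: 0.29
t 12.35 tcp [0.5122 0.1439 0.0623] F [ 0.31 -0.49 -1.74] mom [0.08 0.11 0.03] g 0.29
Fu -0.56 Fn -0.14 Fz -1.74
mid x -32.8 lat 0.1 axz 70.8 mm; yaw 107.72 pitch(z.z) -0.16
tool delta cm [0.48 0.   0.08] turn 0.02
[ 0.0288  0.0063 -0.9996]
t: 12.72
tcp_pos: [0.5144, 0.1447, 0.0598]
tool_rot: [-95.4, 88.0, 12.5]
force: [-2.3, -1.3, 7.1]
gripper_width: 0.294
t 12.72 tcp [0.5144 0.1447 0.0598] F [-2.34 -1.28  7.15] mom [-0.13  0.86  0.05] g 0.294
Fu -0.51 Fn 2.62 Fz 7.15
mid x -32.7 lat -2.2 axz 68.3 mm; yaw 107.81 pitch(z.z) -0.18
tool delta cm [2.22 0.29 0.08] turn 0.11
[ 0.0336  0.0074 -0.9994]
```

```bash
python3 -m creep '[[[0.1,0.15,0,0],[0.12,0.15,0,0],[0.12,0.1,0,0]]]';python3 - <<'E'
from tgt import *
rep(-.032,.046,.015)
E
```

```text
t: 13.1
tcp_pos: [0.5139, 0.1446, 0.0594]
tool_rot: [-94.7, 87.5, 13.2]
force: [0.1, -0.3, 7.1]
gripper_width: 0.289
t 13.1 tcp [0.5139 0.1446 0.0594] F [ 0.08 -0.27  7.09] mom [-0.06  0.02  0.08] g 0.289
Fu -0.29 Fn 0.01 Fz 7.09
mid x -32.7 lat -1.7 axz 67.9 mm; yaw 107.91 pitch(z.z) -0.20
tool delta cm [2.19 0.27 0.08] turn 0.21
[ 0.0416  0.0098 -0.9991]
```

```bash
python3 -m creep '[[[0.25,0.05,0,0],[0.25,0.05,0,0]]]';python3 - <<'E'
from tgt import *
rep(-.032,.046,.015)
E
```

```text
t: 13.35
tcp_pos: [0.5149, 0.1447, 0.0576]
tool_rot: [-94.8, 87.3, 13.1]
force: [-3.7, -0.9, 12.0]
gripper_width: 0.287
t 13.35 tcp [0.5149 0.1447 0.0576] F [-3.67 -0.87 12.02] mom [-0.15  1.22  0.11] g 0.287
Fu 0.28 Fn 3.76 Fz 12.02
mid x -32.8 lat -2.7 axz 66.1 mm; yaw 107.98 pitch(z.z) -0.23
tool delta cm [1.99 0.37 0.09] turn 0.28
[ 0.0466  0.0109 -0.9989]
```

```bash
python3 -m creep '[[[0.25,0.2,0,0],[0.3,0.2,0,0]]]';python3 - <<'E'
from tgt import *
rep(-.032,.046,.015)
E
```

```text
t: 13.6
tcp_pos: [0.5145, 0.1446, 0.0562]
tool_rot: [-94.4, 86.8, 13.7]
force: [-1.3, -0.3, 13.2]
gripper_width: 0.286
t 13.6 tcp [0.5145 0.1446 0.0562] F [-1.29 -0.3  13.18] mom [0.05 0.34 0.04] g 0.286
Fu 0.11 Fn 1.32 Fz 13.18
mid x -32.9 lat -2.3 axz 64.7 mm; yaw 108.07 pitch(z.z) -0.25
tool delta cm [1.86 0.34 0.1 ] turn 0.37
[ 0.055   0.0134 -0.9984]
```

```bash
python3 -m creep '[[[0.3,0.2,0,0],[0.35,0.15,0,0]]]';python3 - <<'E'
from tgt import *
rep(-.032,.046,.015)
E
```

```text
t: 13.85
tcp_pos: [0.5149, 0.1447, 0.0541]
tool_rot: [-93.8, 86.2, 14.4]
force: [-2.0, -0.6, 12.5]
gripper_width: 0.287
t 13.85 tcp [0.5149 0.1447 0.0541] F [-1.98 -0.56 12.54] mom [ 0.04  0.85 -0.04] g 0.287
Fu 0.07 Fn 2.05 Fz 12.54
mid x -32.8 lat -2.7 axz 62.6 mm; yaw 108.15 pitch(z.z) -0.25
tool delta cm [1.64 0.38 0.09] turn 0.45
[ 0.0638  0.0164 -0.9978]
```

```bash
python3 -m creep '[[[0.4,0.2,0,-0.3],[0.4,0.15,0,0]]]';python3 - <<'E'
from tgt import *
rep(-.032,.046,.015)
E
```

```text
t: 14.1
tcp_pos: [0.5146, 0.1448, 0.0494]
tool_rot: [-93.3, 85.8, 15.2]
force: [-0.2, -0.3, 6.9]
gripper_width: 0.29
t 14.1 tcp [0.5146 0.1448 0.0494] F [-0.21 -0.27  6.93] mom [ 0.08  0.3  -0.1 ] g 0.29
Fu -0.19 Fn 0.28 Fz 6.93
mid x -32.7 lat -2.5 axz 57.9 mm; yaw 108.49 pitch(z.z) -0.24
tool delta cm [1.17 0.33 0.08] turn 0.79
[ 0.0708  0.0193 -0.9973]
```

```bash
python3 -m creep '[[[0.3,0.05,0,0.5],[0.3,0.05,0,0.3],[0.2,0.05,0,0]]]';python3 - <<'E'
from tgt import *
rep(-.032,.046,.015)
E
```

```text
t: 14.48
tcp_pos: [0.5133, 0.1446, 0.0405]
tool_rot: [-91.8, 85.8, 15.9]
force: [3.8, 1.8, -4.5]
gripper_width: 0.288
t 14.47 tcp [0.5133 0.1446 0.0405] F [ 3.78  1.83 -4.46] mom [ 0.21 -0.95  0.01] g 0.288
Fu 0.60 Fn -4.16 Fz -4.46
mid x -32.5 lat -1.1 axz 49.0 mm; yaw 107.63 pitch(z.z) -0.13
tool delta cm [0.29 0.13 0.05] turn -0.07
[ 0.0704  0.02   -0.9973]
```

```bash
python3 -m creep '[[[0.15,-0.1,0,0],[0.15,-0.05,0,0]]]';python3 - <<'E'
from tgt import *
rep(-.032,.046,.015)
E
```

```text
t: 14.72
tcp_pos: [0.5143, 0.1448, 0.0373]
tool_rot: [-92.4, 85.9, 15.3]
force: [-9.3, 0.1, 20.1]
gripper_width: 0.291
t 14.72 tcp [0.5143 0.1448 0.0373] F [-9.26  0.08 20.12] mom [0.1  2.9  0.21] g 0.291
Fu 2.89 Fn 8.80 Fz 20.12
mid x -32.6 lat -2.2 axz 45.8 mm; yaw 107.66 pitch(z.z) -0.17
tool delta cm [-0.03  0.22  0.06] turn -0.04
[ 0.0686  0.0187 -0.9975]
```

```bash
python3 -m creep '[[[0,0.03,0,0],[0,0,0,0]]]';python3 - <<'E'
from tgt import *
rep(-.032,.046,.015)
E
```

```text
t: 14.98
tcp_pos: [0.5141, 0.1448, 0.0375]
tool_rot: [-92.5, 85.9, 15.1]
force: [1.2, 1.1, -1.4]
gripper_width: 0.29
t 14.97 tcp [0.5141 0.1448 0.0375] F [ 1.15  1.15 -1.41] mom [-0.01 -0.11  0.03] g 0.29
Fu 0.74 Fn -1.45 Fz -1.41
mid x -32.6 lat -2.0 axz 46.0 mm; yaw 107.67 pitch(z.z) -0.18
tool delta cm [-0.02  0.2   0.06] turn -0.03
[ 0.0687  0.0186 -0.9975]
```

```bash
python3 -m creep '[[[0,0,0.15,0],[0,0,0.2,0],[0,0,0.2,0]]]';python3 - <<'E'
from tgt import *
rep(-.012,.046,.015)
E
python3 -m creep '[[[0,0,0.2,0],[0,0,0.2,0]]]';python3 - <<'E'
from tgt import *
rep(-.012,.046,.015)
E
```

```text
t: 15.35
tcp_pos: [0.5127, 0.1488, 0.0375]
tool_rot: [-94.5, 86.0, 13.2]
force: [3.5, -3.9, 0.2]
gripper_width: 0.287
t 15.35 tcp [0.5127 0.1488 0.0375] F [ 3.5  -3.87  0.24] mom [-1.13 -0.62 -0.08] g 0.287
Fu -4.75 Fn -2.15 Fz 0.24
mid x -28.3 lat -1.9 axz 46.0 mm; yaw 107.68 pitch(z.z) -0.32
tool delta cm [-0.02  0.19  1.63] turn -0.02
[ 0.0687  0.0161 -0.9975]
t: 15.6
tcp_pos: [0.5115, 0.1527, 0.0375]
tool_rot: [-94.8, 86.0, 12.9]
force: [2.6, -1.7, -1.1]
gripper_width: 0.29
t 15.6 tcp [0.5115 0.1527 0.0375] F [ 2.61 -1.75 -1.12] mom [-0.81 -0.5   0.06] g 0.29
Fu -2.46 Fn -1.95 Fz -1.12
mid x -24.2 lat -1.9 axz 46.0 mm; yaw 107.68 pitch(z.z) -0.34
tool delta cm [-0.02  0.19  1.22] turn -0.02
[ 0.0687  0.0158 -0.9975]
```

```bash
python3 - <<'E'
from tgt import *
im=eyes.snapshot('side');cv2.imwrite('pics/s8.png',cv2.resize(im[200:330,200:300],None,fx=4.5,fy=4.5,interpolation=cv2.INTER_CUBIC))
E
for i in 1; do python3 -m creep '[[[0,0,0.15,0]]]'; python3 -m creep '[[[0,0,0.15,0]]]'; python3 -m creep '[[[0,0,0.15,0]]]'; done; python3 - <<'E'
from tgt import *
rep(-.012,.046,.015)
E
```

```text
t: 15.78
tcp_pos: [0.5109, 0.1545, 0.0375]
tool_rot: [-94.6, 86.0, 13.1]
force: [2.1, -3.3, -0.6]
gripper_width: 0.289
t: 15.9
tcp_pos: [0.5104, 0.1561, 0.0375]
tool_rot: [-94.6, 86.0, 13.1]
force: [1.9, -2.1, -0.0]
gripper_width: 0.291
t: 16.02
tcp_pos: [0.51, 0.1576, 0.0375]
tool_rot: [-94.6, 85.9, 13.1]
force: [2.7, -1.9, -0.5]
gripper_width: 0.286
t 16.02 tcp [0.51   0.1576 0.0375] F [ 2.67 -1.89 -0.48] mom [-1.07 -0.59  0.01] g 0.286
Fu -2.61 Fn -1.97 Fz -0.48
mid x -19.1 lat -1.9 axz 46.0 mm; yaw 107.69 pitch(z.z) -0.32
tool delta cm [-0.02  0.19  0.71] turn -0.01
[ 0.0688  0.0161 -0.9975]
```

View pics/s8.png

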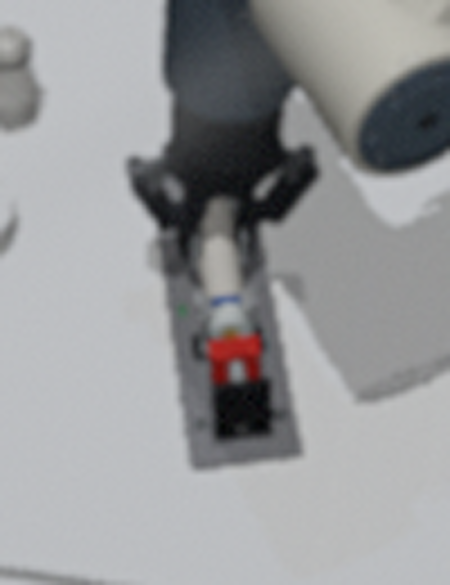

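The stick is down in the clips and its metal end is just short of the block. Sliding friction reads about 2.5 to 3 N.

```bash
cat > q.py <<'E'
from tgt import *
s=telemetry.read_state();d=s['tcp_pos']-seat
print('Fu %.2f Fn %.2f Fz %.2f x %.2f Mperp %.2f'%(s['force']@u,s['force']@n,s['force'][2],(d@u)*1e3-15,s['moment']@n))
E
python3 -m creep '[[[0,0,0.12,0]]]' >/dev/null; python3 q.py; python3 -m creep '[[[0,0,0.12,0]]]'>/dev/null; python3 q.py;  python3 -m creep '[[[0,0,0.1,0]]]'>/dev/null; python3 q.py
```

```text
Fu -3.71 Fn -2.07 Fz -0.46 x -17.84 Mperp 1.21
Fu -2.81 Fn -0.82 Fz 0.05 x -16.52 Mperp 0.91
Fu -3.88 Fn -1.56 Fz -0.35 x -15.62 Mperp 1.69
```

```bash

python3 -m creep '[[[0,0,0.1,0]]]' >/dev/null; python3 q.py; python3 -m creep '[[[0,0,0.1,0]]]'>/dev/null; python3 q.py
```

```text
Fu -4.98 Fn -1.50 Fz 0.08 x -14.90 Mperp 1.85
Fu -5.68 Fn -1.89 Fz -0.63 x -14.30 Mperp 2.04
```

```bash

python3 -m creep '[[[0,0,0.12,0]]]' >/dev/null; python3 q.py; python3 -m creep '[[[0,0,0.12,0]]]'>/dev/null; python3 q.py
```

```text
Fu -6.08 Fn -2.99 Fz -0.64 x -13.65 Mperp 2.21
Fu -7.86 Fn -2.45 Fz -1.75 x -13.10 Mperp 2.33
```

```bash

python3 -m creep '[[[0,0,0.12,0]]]' >/dev/null; python3 q.py; python3 -m creep '[[[0,0,0.12,0]]]'>/dev/null; python3 q.py
```

```text
Fu -10.33 Fn -3.64 Fz -1.38 x -12.95 Mperp 3.41
Fu -9.67 Fn -3.16 Fz -1.04 x -12.99 Mperp 3.19
```

```bash

python3 -m creep '[[[0,0,0.15,0]]]' >/dev/null; python3 q.py; python3 -m creep '[[[0,0,0.17,0]]]'>/dev/null; python3 q.py
```

```text
Fu -11.72 Fn -3.54 Fz -2.07 x -13.00 Mperp 3.83
Fu -12.26 Fn -3.99 Fz -1.96 x -12.98 Mperp 4.01
```

```bash

python3 -m creep '[[[0,0,0.22,0]]]'>/dev/null; python3 q.py
```

```text
Fu -15.82 Fn -4.18 Fz -2.28 x -12.96 Mperp 5.04
```

```bash

python3 -m creep '[[[0,0,0,0]]]'>/dev/null; python3 q.py; python3 -m creep '[[[0,0,0,0],[0,0,0,0],[0,0,0,0],[0,0,0,0]]]' 0.6; python3 q.py
python3 - <<'E'
from tgt import *
im=eyes.snapshot('wrist');cv2.imwrite('pics/w9.png',im)
E
```

```text
Fu -0.50 Fn -0.10 Fz 0.65 x -13.26 Mperp -0.43
t: 18.15
tcp_pos: [0.507, 0.1646, 0.0372]
tool_rot: [-105.9, 86.0, 1.8]
force: [-0.0, 0.6, -0.0]
gripper_width: 0.804
Fu 0.62 Fn -0.16 Fz -0.01 x -11.53 Mperp -0.06
```

View pics/w9.png

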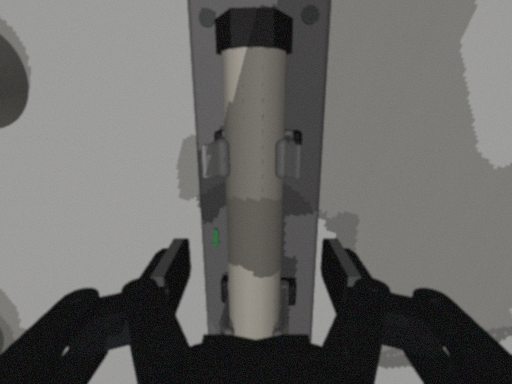

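The fingers are open, and the clip lips flank the stick at (215,158) and (290,158). I retract straight up.

```bash

python3 -m creep '[[[-0.8,-0.05,0,0],[-1.5,-0.1,0,0],[-2.5,-0.2,0,0],[-3,-0.2,0,0],[-3,-0.2,0,0],[-3,-0.2,0,0],[0,0,0,0]]]'; python3 q.py
python3 - <<'E'
from tgt import *
im=eyes.snapshot('wrist');cv2.imwrite('pics/w10.png',im);np.save('c10.npy',eyes.calibration('wrist'),allow_pickle=True)
im=eyes.snapshot('side');cv2.imwrite('pics/s10.png',cv2.resize(im[200:330,200:300],None,fx=4.5,fy=4.5,interpolation=cv2.INTER_CUBIC))
E
```

```text
t: 19.08
tcp_pos: [0.5066, 0.1673, 0.1836]
tool_rot: [-105.0, 85.9, 2.7]
force: [-0.4, 0.1, 0.1]
gripper_width: 0.801
Fu 0.23 Fn 0.32 Fz 0.08 x -8.85 Mperp -0.09
```

View pics/w10.png

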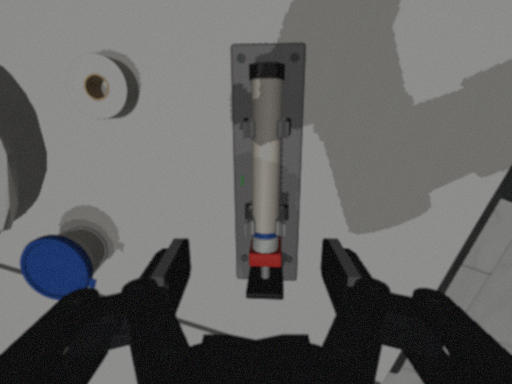

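View pics/s10.png

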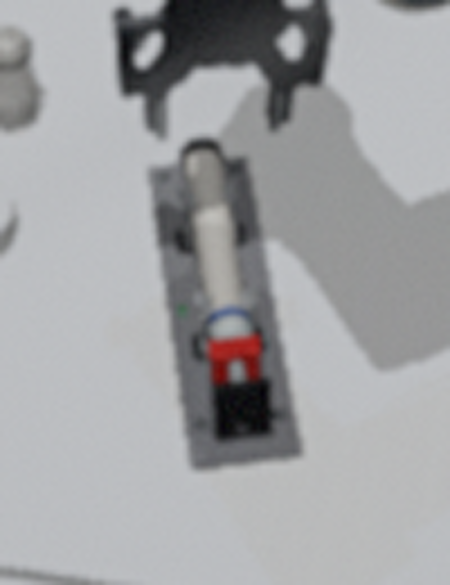

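```bash
python3 - <<'E'
from tgt import *
im=cv2.imread('pics/w10.png');cv2.imwrite('pics/w10b.png',cv2.resize(im[190:305,215:315],None,fx=5,fy=5,interpolation=cv2.INTER_CUBIC))
c=np.load('c10.npy',allow_pickle=True).item()
for x in (75,77,78): print(x,proj(c,seat+x/1e3*u+np.array([0,0,.058])))
P=at_z(c,267,77,.060);print('mid x from collar inner edge',(P-seat)@u*1e3+77)
E
```

```text
75 [[264.34276855 252.98201717]]
77 [[264.32867815 254.75084517]]
78 [[264.32165622 255.63286739]]
mid x from collar inner edge -15.329004362058754
```

View pics/w10b.png

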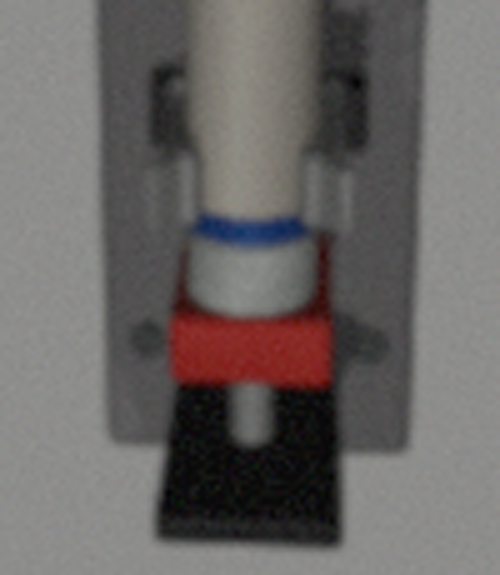

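```bash
python3 -c "
from rig import manip,telemetry
print(telemetry.read_state()['force']);print(manip.sign_off())"
```

```text
[ 0.51820282  0.04530336 -0.02585173]
the job is handed in; nothing more can be done
None
```

The battery stick is on charge and handed in at about 19 s of the 67 s allowed. It is snapped home in both clips with its metal end against the contact block. I used the leftmost stick.

- **Snap-in:** I pressed it down with the end about 15 mm short of the pin. The force peaked at about 15 N. It then fell off and pulled at the snap, and climbed again on the saddles with the axis at 46 mm. There I pushed to about 22 N before easing off, more than the 12 N you called plenty but under the 25 N ramming limit.
- **Slide:** Friction was about 3 N. The pin went in over about 3 mm, then the stick stopped dead on the block. The wrist reading peaked at 15.8 N. Less friction that is roughly 12 to 13 N on the block; it is an estimate, because the force reading varies by about 1 N.
- **Release:** When I eased off before opening, the stick sprang back about 0.3 mm. The hand then drifted about 1.7 mm forward as the fingers opened, and may have nudged the stick slightly.
- **Last checks:** The final pictures show both clips round the stick and no visible gap at the block. The fingers are clear and the wrist force is near zero. The stick's middle measures 13 mm behind the seat point from the arm position and 15 mm from the camera. Both are within the allowed 0 to 20 mm.
- **Other points:** The gripper tilted about 4° about the stick's axis during the press, with no harm seen. I moved nothing else on the table.

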